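# Load the wash basket into the ultrasonic cleaner

## Task

Pick up the round wire basket with the heatsink in it by its handle and load it into the empty tank of the ultrasonic cleaner. Set it down upright on the tank floor before you let go of the handle, with the heatsink still in it.

Things in the scene. Friction and masses are not known exactly. Their poses are not given: they have to be found in the camera images.
- basket: Round steel wire basket, 85 mm diameter, rim 50 mm high, 0.2 to 0.4 kg, loose on the bench. Origin: centre of its underside, z up. A fixed arched handle stands over it. A second wire basket nearby, low and rectangular (75 x 107 mm, rim 32 mm, handle top 91 mm) with a terminal block in it, is not wanted.
- basket_handle: The round basket's handle, rigid with it; same origin (centre of the basket's underside) and axes as the basket. Wire legs at y = +-41 mm lean in to a level grip: a black sleeve 12 mm thick, 44 mm long along y, its centre 115 mm above the origin. Free below down to the heatsink (top at 27 mm): pinch it from above, fingers either side, closing along x.
- heatsink: Bare aluminium finned heatsink, 30 x 45 x 23 mm, lying loose on the basket's floor (4 mm above the basket's underside). Origin at the centre of its underside.
- cleaner: Bench ultrasonic cleaner, fixed: white box 170 (x) x 190 (y) x 100 mm high, lid off, a dial on its -x face. Origin: centre of its underside, z up. Its steel-lined tank is centred on the origin: opening 124 mm along x, 144 mm along y, upright walls, flat floor 35 mm and rim 100 mm above the origin. The basket fits any way round, its grip then 50 mm above the rim.
Mind the look-alikes: they are no part of the job. What is shaped like the heatsink but blue is not meant.

How it is judged:
By the outcome, as a careful person would: the job done as asked, in the order asked, and still so for the second after the job is handed in, with the robot touching nothing.
It also fails if it takes over 38 s, if anything falls off the work surface, if the arm or the gripper's body presses on something with over 40 N, if the wrist force passes 120 N, or if a joint passes its speed limit or range.

## Robot

A 6-joint arm with a two-finger parallel gripper is mounted at the origin on a cart in front of the work surface, level with it; the furniture and walls round the work are solid. World frame = base frame: x ahead of the robot, y to its left, z up, the work surface at z = 0. Lengths are in m, angles in rad, forces in N, time in s.
With the tool pointing down it reaches from about 0.275 to 0.725 m from the base axis. Payload 5.6 kg.
Tool frame: the origin (TCP) lies at the very end of the fingers, on their centre line; the grasp point (between the pads) lies 19 mm behind it (hold_point_z is the distance from the TCP to the grasp point, in m); y points along the fingers, x is the direction in which the jaws open and shut, and the axes are right-handed (so a half turn about y gives the same grasp; the last joint's range is limited). The gripper opens to 85 mm and grips with 20 to 120 N. Pads are 22 mm wide; open, the fingers measure 114 mm over their backs; the gripper's body (76 mm by 85 mm) begins 54 mm behind the grasp point. The pads swing forward as they close: fully open they stand 13 mm farther back than shut.
Start: joints at [1.63, 0.255, 0.108, 0, -1.424, -0.285], TCP at [0.123, 0.536, 0.202] pointing down, gripper open.
Joint ranges: [-2.95, 2.95], [-1.21, 1.97], [-1.09, 1.5], [-2.87, 1.71], [-2.94, -0.07], [-3.05, 3.05]. Speed limits (rad/s): [2.57, 2.57, 3.14, 3.14, 3.14, 3.14].

## Interface

Orientations are given as a unit quaternion [x, y, z, w].
In Python, from workcell import observe, camera, close_job, hold_point_z gives the robot as it stands.
- The arm moves only by the tool move_arm, never from a script. Its argument "increments" is a list of rows, each a list of 7 numbers: the turn, a rotation vector about the tool's x, y, z in rad, then the shift along the tool's x, y, z in m, then the closure in counts, from 0 (fully open) to 255 (shut). In form: [[ax, ay, az, x, y, z, claw], ...]. A call has 1 to 12 rows; each row is the pose to reach, as a shift and turn from the pose commanded when the call began, along the tool's axes at that moment; what a row does not reach only later rows make up. A row lasts 1/12 s, in which the tool goes at most 41.7 mm and 7.16 degrees, less where a joint would pass 70% of its speed; a pose out of reach is approached as far as the arm can. A call with a gripper value outside its range is refused whole. The fingers move at their own pace and stop on an object; "force" is the grip in N (left out, the last holds). Time passes only in rows, so rows that repeat a pose let the fingers close. It gives the time, the measured TCP pose, the force and the opening at its end, in the units of the state.
- observe(): the state, without advancing time (a new reading comes with each control period).
- camera(name): name is "scene" or "top" or "wrist"; returns a dict with "color" (480x640x3 uint8, red, green, blue), "camera_matrix" (3x3 intrinsics, pixels), "dist_coeffs" ([k1, k2, p1, p2, k3] as OpenCV has them; the pictures are not rectified), "rvec" (rotation vector, rad) and "tvec" (3), from world to camera coordinates, as OpenCV has them. Camera axes: x right, y down, z forward; pixel columns grow to the right and rows downward; lengths in m; the calibration is good to about 2 mm. A picture is of the moment at which its call begins. There is no depth.
- close_job(): hands the job in, once; it reports no verdict.
The state is a dict: "t": time; "joint_positions": joint angles; "qvel": joint speeds; "effort": joint torques, N m; "ee_pos": TCP position; "ee_rot": TCP orientation; "contact_force": force on the tool from outside, world axes, zero at the start; "moment": the same for the moment, N m; "width": opening from 0.0 (shut) to 1.0 (fully open).
Only numpy, scipy, OpenCV 4.12 (cv2) and the standard library are available. Lean on these libraries where they do the work, as an engineer would, in place of code of your own. Each camera call takes 0.05 s, during which the arm holds its last target. There are 200 camera calls.

## Working session

There is one attempt and no reset: what is moved stays moved. The work goes in short steps, Python scripts to look and compute and a tool call to move; the robot and the scene stay as the last step left them, time stands still between calls to the robot, and variables do not carry over. Pictures are saved under pics/ and viewed, about 8 in all and at most 12, crops included, and the job is handed in when it is done.

Besides the shell and the picture viewer there is one more tool, called after "Emit:" as name([rows], argument=value, ...), one row to a line, values as JSON. move_arm: Moves the arm, as the interface text tells. Its arguments: {"type":"object","properties":{"increments":{"type":"array","items":{"type":"array","items":{"type":"number"}}},"force":{"type":"number"}},"required":["increments"]}

```bash
mkdir -p pics
python3 - <<'E'
from workcell import observe,camera,hold_point_z
import cv2,pickle
print(observe(),hold_point_z)
for n in("scene","top"):
    c=camera(n);pickle.dump(c,open(n+".pkl","wb"))
    cv2.imwrite(f"pics/{n}0.png",c["color"][...,::-1])
E
```

```text
{'t': 0.0, 'joint_positions': array([ 1.62961200e+00,  2.55720902e-01,  1.06975145e-01, -4.73867692e-04,
       -1.42388483e+00, -2.84566605e-01]), 'qvel': array([ 3.80538640e-05, -2.13712541e-04, -6.90206876e-04,  6.24817905e-04,
       -1.26713292e-03, -2.61087124e-04]), 'effort': array([-3.44042173e-04, -3.86633992e+01,  2.37940228e+01,  5.36548197e+00,
       -6.20601742e-03,  2.13590886e-05]), 'ee_pos': array([0.12295104, 0.53550576, 0.2008981 ]), 'ee_rot': array([ 0.44098965, -0.55271652,  0.55358599, -0.43997175]), 'contact_force': array([0.00445395, 1.06029224, 0.19306487]), 'moment': array([ 0.00562053, -0.0145572 ,  0.00329061]), 'width': 1.0000557292374554} 0.0187
```

View pics/scene0.png

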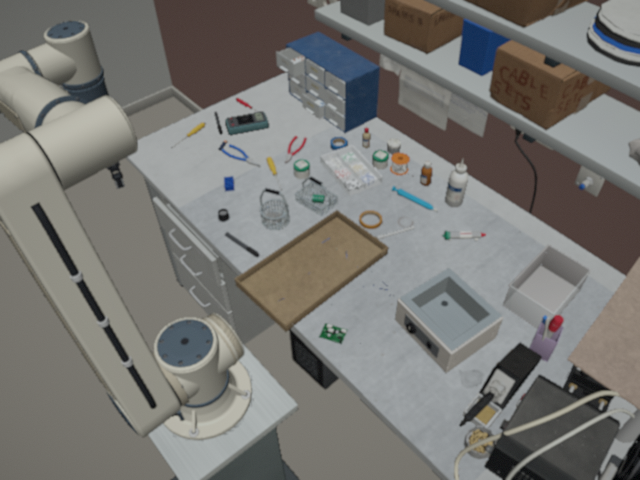

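View pics/top0.png

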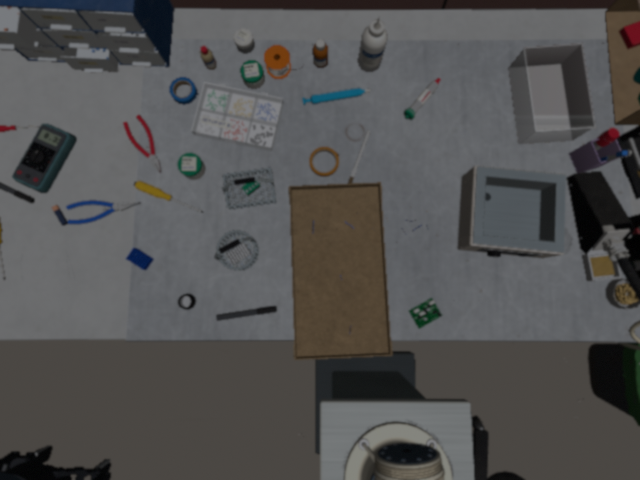

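The scene view shows the round basket at about (275,207) and the rectangular one at (318,195). The cleaner is at (450,310). In the top view the round basket is at (238,250) with its black grip near (230,245), and the cleaner's tank spans about (482-567, 170-247). I'll enlarge these next.

Run:
```python
import pickle,cv2,numpy as np
t=pickle.load(open("top.pkl","rb"));s=pickle.load(open("scene.pkl","rb"))
f=lambda im,x,y,w,h,W,H:cv2.resize(im[y:y+h,x:x+w,::-1],(W,H),interpolation=cv2.INTER_CUBIC)
a=f(t["color"],200,220,75,60,375,300);b=f(s["color"],245,175,75,60,375,300)
c=f(t["color"],450,155,130,104,375,300);d=f(s["color"],385,260,130,110,375,300)
m=np.vstack([np.hstack([a,b]),np.hstack([c,d])]);cv2.imwrite("pics/crop1.png",np.clip(m*1.3,0,255).astype(np.uint8))
for q in(t,s):
    R=cv2.Rodrigues(q["rvec"])[0];print("cam",-R.T@q["tvec"].ravel())
```

```text
cam [0.37227562 0.15952374 0.98855675]
cam [-0.18311192 -0.65990359  1.18505975]
```

View pics/crop1.png

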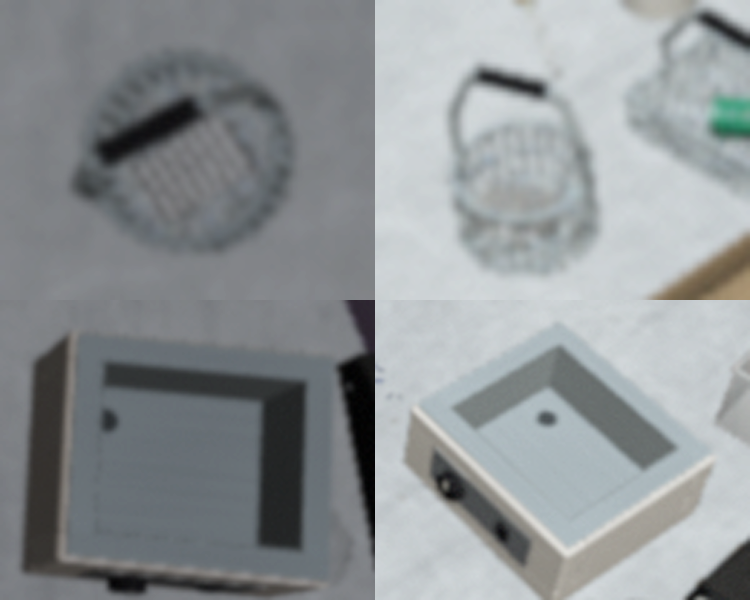

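The crops show the round basket's grip in the top view, running from about (220.6,250.6) to (239.4,241), with the grey heatsink inside. The tank's rim opening corners in the top view are about (486,177), (556,183), (555,242) and (484,237).

```bash
cat > h.py <<'E'
import pickle,cv2,numpy as np
def ray(c,p):
    p=np.array(p,float).reshape(-1,1,2);n=cv2.undistortPoints(p,c["camera_matrix"],c["dist_coeffs"])[:,0]
    R=cv2.Rodrigues(c["rvec"])[0];o=-R.T@np.ravel(c["tvec"]);return o,np.c_[n,np.ones(len(n))]@R
def plane(c,p,z):
    o,d=ray(c,p);return o+d*((z-o[2])/d[:,2])[:,None]
def tri(c1,p1,c2,p2):
    o1,d1=ray(c1,p1);o2,d2=ray(c2,p2)
    for a,b in zip(d1,d2):
        k=np.linalg.lstsq(np.c_[a,-b],o2-o1,rcond=None)[0];A=o1+k[0]*a;B=o2+k[1]*b
        print("tri",((A+B)/2).round(4),"gap",np.linalg.norm(A-B).round(4))
def quad(P):
    P=P[:,:2];print(P.round(3).tolist(),"mean",P.mean(0).round(4),"sides",np.linalg.norm(P-np.roll(P,-1,0),axis=1).round(3),
      "ang",np.degrees(np.arctan2(*(P[1]+P[2]-P[0]-P[3])[::-1])).round(1),np.degrees(np.arctan2(*(P[0]+P[1]-P[2]-P[3])[::-1])).round(1))
E
python3 - <<'E'
from h import *
t=pickle.load(open("top.pkl","rb"));s=pickle.load(open("scene.pkl","rb"))
g=plane(t,[(220.6,250.6),(239.4,241)],.115);d=g[1]-g[0]
print("grip",g.round(4),g.mean(0),np.linalg.norm(d),np.degrees(np.arctan2(d[1],d[0])))
f=lambda x,y:(245+x/5,175+y/5)
gs=[f(478-375,75),f(546-375,90)]; print(plane(s,gs,.115).round(4))
tri(t,[(220.6,250.6),(239.4,241)],s,gs)
k=130/375
tt=[(450+x*k,155+y*k) for x,y in[(104,63),(307,80),(302,250),(97,235)]]
to=[(450+x*k,155+y*k) for x,y in[(77,32),(333,57),(328,285),(60,255)]]
ss=[(385+x*k,260+y*110/300) for x,y in[(183,47),(303,147),(195,216),(80,108)]]
so=[(385+x*k,260+y*110/300) for x,y in[(183,22),(339,160),(195,255),(40,108)]]
for c,q in((t,tt),(t,to),(s,ss),(s,so)):quad(plane(c,q,.1))
E
```

```text
grip [[0.4605 0.357  0.115 ]
 [0.4796 0.3204 0.115 ]] [0.47002862 0.33870235 0.115     ] 0.041200072300126254 -62.38527354586944
[[0.4615 0.3535 0.115 ]
 [0.4825 0.318  0.115 ]]
tri [0.4619 0.3567 0.1126] gap 0.0028
tri [0.4812 0.3195 0.1146] gap 0.0038
[[0.615, -0.182], [0.602, -0.324], [0.48, -0.312], [0.491, -0.17]] mean [ 0.547 -0.247] sides [0.143 0.122 0.142 0.125] ang -94.7 -5.7
[[0.638, -0.164], [0.619, -0.344], [0.456, -0.327], [0.477, -0.144]] mean [ 0.5472 -0.2447] sides [0.181 0.164 0.185 0.162] ang -96.2 -6.4
[[0.616, -0.188], [0.604, -0.326], [0.485, -0.313], [0.499, -0.176]] mean [ 0.5511 -0.2509] sides [0.139 0.12  0.137 0.117] ang -95.3 -6.0
[[0.638, -0.169], [0.615, -0.354], [0.456, -0.338], [0.475, -0.154]] mean [ 0.5462 -0.2538] sides [0.187 0.16  0.184 0.164] ang -96.3 -5.5
```

Estimates: the grip centre is at (0.471, 0.338), along −62.4°, and its triangulated height of 0.1135 m fits the given 0.115 m. The tank centre is at (0.548, −0.249), yaw −6°, with sides that match the given sizes. I'll move above the grip now. That is a turn of +0.86 about tool y and a shift of (0.115, 0, 0.383).

Emit:
move_arm([
  [0, 0.04, 0, 0.006, 0, 0.019, 0],
  [0, 0.12, 0, 0.017, 0, 0.055, 0],
  [0, 0.21, 0, 0.028, 0, 0.092, 0],
  [0, 0.3, 0, 0.04, 0, 0.13, 0],
  [0, 0.39, 0, 0.051, 0, 0.168, 0],
  [0, 0.48, 0, 0.063, 0, 0.206, 0],
  [0, 0.57, 0, 0.074, 0, 0.244, 0],
  [0, 0.66, 0, 0.086, 0, 0.282, 0],
  [0, 0.74, 0, 0.097, 0, 0.318, 0],
  [0, 0.81, 0, 0.107, 0, 0.35, 0],
  [0, 0.85, 0, 0.113, 0, 0.375, 0],
  [0, 0.86, 0, 0.115, 0, 0.383, 0],
], force=60)

```text
t: 1.1
ee_pos: [0.4731, 0.3359, 0.2008]
ee_rot: [0.168, -0.686, 0.687, -0.168]
contact_force: [-1.0, -0.5, -0.4]
width: 1.001
```

Emit:
move_arm([
  [0, 0, 0, 0, 0, 0, 0],
  [0, 0, 0, 0, 0, 0, 0],
  [0, 0, 0, 0, 0, 0, 0],
])

```text
t: 1.35
ee_pos: [0.4698, 0.3387, 0.2016]
ee_rot: [-0.17, 0.686, -0.686, 0.17]
contact_force: [-0.0, 0.4, 0.1]
width: 1.001
```

Run:
```python
from workcell import observe,camera
import cv2,pickle
from scipy.spatial.transform import Rotation as R
o=observe();print(o["t"],o["ee_pos"],R.from_quat(o["ee_rot"]).as_matrix().round(3))
c=camera("wrist");pickle.dump(c,open("w1.pkl","wb"));cv2.imwrite("pics/w1.png",c["color"][...,::-1])
```

```text
1.35 [0.46982664 0.33869119 0.20162975] [[-0.884 -0.001  0.467]
 [-0.467 -0.    -0.884]
 [ 0.    -1.    -0.   ]]
```

View pics/w1.png

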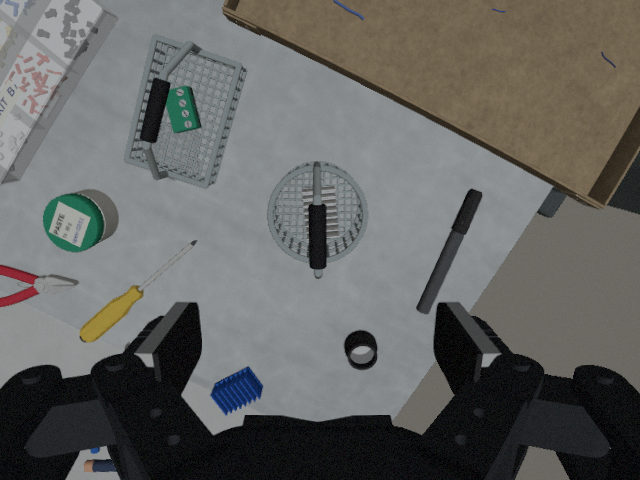

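The wrist view shows the grip from about (317,205) to (318,269), upright in the image and midway between the fingers. The grey heatsink is in the basket, and the blue decoy is at (237,390). I'll check the position from this view.

Run:
```python
from h import *
w=pickle.load(open("w1.pkl","rb"))
g=w["color"].max(2)<50; m=np.zeros_like(g);m[190:285,300:335]=g[190:285,300:335]
n,l,st,ce=cv2.connectedComponentsWithStats(m.astype(np.uint8));i=1+st[1:,4].argmax();x,y,ww,hh,_=st[i];print(st[i],ce[i])
P=plane(w,[(ce[i][0],y),(ce[i][0],y+hh)],.115);d=P[1]-P[0];print(P,P.mean(0),np.linalg.norm(d),np.degrees(np.arctan2(d[1],d[0])))
t=pickle.load(open("top.pkl","rb"));tri(w,[(ce[i][0],y+hh/2)],t,[(230,245.8)])
```

```text
[ 308  204   19   65 1092] [317.11538462 236.02838828]
[[0.4799715  0.31909709 0.115     ]
 [0.45878973 0.35926639 0.115     ]] [0.46938062 0.33918174 0.115     ] 0.04541189185956922 117.80323384777613
tri [0.4698 0.3384 0.1166] gap 0.0001
```

The grip centre comes out at (0.4694, 0.339, about 0.116), within 1 mm of the TCP's xy. I'll descend 0.104 m and close.

Emit:
move_arm([
  [0, 0, 0, 0, 0.012, 0, 0],
  [0, 0, 0, 0, 0.035, 0, 0],
  [0, 0, 0, 0, 0.06, 0, 0],
  [0, 0, 0, 0, 0.083, 0, 0],
  [0, 0, 0, 0, 0.098, 0, 0],
  [0, 0, 0, 0, 0.104, 0, 0],
  [0, 0, 0, 0, 0.104, 0, 0],
  [0, 0, 0, 0, 0.104, 0, 120],
  [0, 0, 0, 0, 0.104, 0, 180],
  [0, 0, 0, 0, 0.104, 0, 220],
  [0, 0, 0, 0, 0.104, 0, 255],
  [0, 0, 0, 0, 0.104, 0, 255],
], force=60)

```text
t: 2.4
ee_pos: [0.4709, 0.3385, 0.0985]
ee_rot: [-0.169, 0.687, -0.686, 0.17]
contact_force: [-0.2, -1.0, -0.1]
width: 0.302
```

Emit:
move_arm([
  [0, 0, 0, 0, 0, 0, 255],
  [0, 0, 0, 0, 0, 0, 255],
  [0, 0, 0, 0, 0, 0, 255],
  [0, 0, 0, 0, 0, 0, 255],
  [0, 0, 0, 0, 0, 0, 255],
  [0, 0, 0, 0, 0, 0, 255],
])

```text
t: 2.9
ee_pos: [0.4706, 0.3382, 0.0977]
ee_rot: [0.17, -0.686, 0.686, -0.17]
contact_force: [0.9, 0.4, -0.3]
width: -0.003
```

The fingers read fully shut, where a 12 mm grip should leave about 0.14, so I'll look.

Run:
```python
from workcell import observe,camera
import cv2,pickle,numpy as np
o=observe();print(o["width"],o["ee_pos"],o["contact_force"])
ims=[]
for n,(x,y,w,h) in(("wrist",(140,60,360,420)),("scene",(215,150,120,140))):
    c=camera(n);pickle.dump(c,open(n[0]+"2.pkl","wb"));ims.append(cv2.resize(c["color"][y:y+h,x:x+w,::-1],(390,455),interpolation=cv2.INTER_CUBIC))
cv2.imwrite("pics/c2.png",np.hstack(ims))
```

```text
-0.003214951475434784 [0.47064897 0.33819985 0.0977412 ] [ 0.868239    0.35375389 -0.30602233]
```

View pics/c2.png

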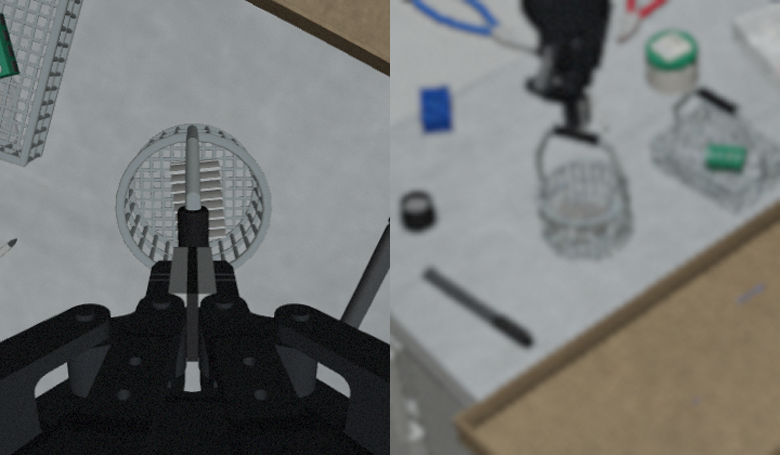

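In the wrist crop the shut fingers lie over the near half of the sleeve. In the scene crop the tips are at or just above the grip's left end. I'll project the TCP and grip points into both views to see which way it's off.

Run:
```python
from h import *
s=pickle.load(open("s2.pkl","rb"));w=pickle.load(open("w2.pkl","rb"));s0=pickle.load(open("scene.pkl","rb"))
pr=lambda c,P:cv2.projectPoints(np.array(P,float),c["rvec"],c["tvec"],c["camera_matrix"],c["dist_coeffs"])[0][:,0]
T=[.4706,.3382,.0977]
pts=[T,[.4706,.3382,.1164],[.48,.319,.115],[.459,.359,.115],[.4698,.3385,.115]]
a=pr(s,pts);b=pr(w,pts);print(a.round(1),b.round(1))
A=cv2.resize(s["color"][170:220,250:310,::-1],None,fx=6.5,fy=6.5,interpolation=cv2.INTER_CUBIC)
B=w["color"][180:480,200:440,::-1].copy();B=cv2.resize(B,(390,325*15//10))[:325*2];A=cv2.resize(A,(390,325));A=cv2.copyMakeBorder(A,0,B.shape[0]-325,0,0,cv2.BORDER_CONSTANT)
for i in range(5):
    col=[(0,0,255),(0,255,255),(0,255,0),(0,255,0),(255,0,255)][i]
    cv2.circle(A,tuple(((a[i]-[250,170])*6.5).astype(int).tolist()),3,col,1)
    cv2.circle(B,tuple(((b[i]-[200,180])*[390/240,B.shape[0]/300]).astype(int).tolist()),3,col,1)
cv2.imwrite("pics/c3.png",np.clip(np.hstack([A,B])*1.5,0,255).astype(np.uint8))
```

```text
[[271.9 195.8]
 [271.4 190.9]
 [278.3 193.2]
 [263.7 189.4]
 [271.2 191.4]] [[317.1 284.9]
 [317.1 301.8]
 [318.6 252. ]
 [318.5 350. ]
 [318.5 301.8]]
```

View pics/c3.png

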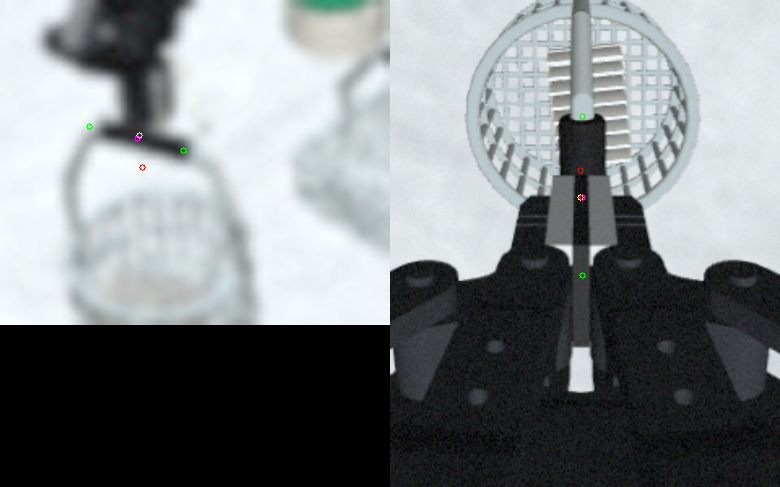

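The sleeve isn't covered in the scene view, and in the wrist view the pads' lower front edge sits at crop row 175 (full-image row 288). So the real fingertips look shorter than the reported TCP, and the jaws shut just above the sleeve. I'll quantify it from both views.

Run:
```python
from h import *
s=pickle.load(open("s2.pkl","rb"));w=pickle.load(open("w2.pkl","rb"))
pr=lambda c,P:cv2.projectPoints(np.array(P,float),c["rvec"],c["tvec"],c["camera_matrix"],c["dist_coeffs"])[0][:,0]
T=np.array([.4706,.3382,.0977]);z=np.array([.467,-.884,0]);up=np.array([0,0,1])
for d in(0,.01,.015,.02,.025,.03,.035):
    a=pr(w,[T+.011*z+d*up])[0];b=pr(s,[T+d*up])[0]
    print(d,"wrist row",a[1].round(1),"scene",b.round(1),"crop",((b-[250,170])*6.5).round(0))
```

```text
0 wrist row 262.5 scene [271.9 195.8] crop [143. 168.]
0.01 wrist row 269.9 scene [271.7 193.2] crop [141. 151.]
0.015 wrist row 274.0 scene [271.5 191.9] crop [140. 142.]
0.02 wrist row 278.3 scene [271.4 190.6] crop [139. 134.]
0.025 wrist row 282.9 scene [271.2 189.2] crop [138. 125.]
0.03 wrist row 287.7 scene [271.1 187.9] crop [137. 116.]
0.035 wrist row 292.9 scene [271.  186.6] crop [136. 108.]
```

Both views put the tips 25–30 mm behind the reported TCP. I'll open, go 28 mm lower and close again. If the reading turns out right after all, the heatsink and the palm still have room.

Emit:
move_arm([
  [0, 0, 0, 0, 0, 0, 0],
  [0, 0, 0, 0, 0, 0, 0],
  [0, 0, 0, 0, 0, 0, 0],
  [0, 0, 0, 0, 0, 0, 0],
  [0, 0, 0, 0, 0, 0, 0],
  [0, 0, 0, 0, 0, 0, 0],
  [0, 0, 0, 0, 0.009, 0, 0],
  [0, 0, 0, 0, 0.02, 0, 0],
  [0, 0, 0, 0, 0.028, 0, 0],
  [0, 0, 0, 0, 0.028, 0, 0],
  [0, 0, 0, 0, 0.028, 0, 120],
  [0, 0, 0, 0, 0.028, 0, 180],
])

```text
t: 4.0
ee_pos: [0.4709, 0.3383, 0.0701]
ee_rot: [0.17, -0.686, 0.686, -0.17]
contact_force: [0.2, -0.7, 0.1]
width: 0.748
```

Emit:
move_arm([
  [0, 0, 0, 0, 0, 0, 220],
  [0, 0, 0, 0, 0, 0, 255],
  [0, 0, 0, 0, 0, 0, 255],
  [0, 0, 0, 0, 0, 0, 255],
  [0, 0, 0, 0, 0, 0, 255],
  [0, 0, 0, 0, 0, 0, 255],
  [0, 0, 0, 0, 0, 0, 255],
  [0, 0, 0, 0, 0, 0, 255],
], force=60)

```text
t: 4.67
ee_pos: [0.4707, 0.3384, 0.0702]
ee_rot: [-0.17, 0.686, -0.686, 0.17]
contact_force: [-2.6, -0.7, 3.7]
width: 0.115
```

The width is 0.115, so the sleeve is gripped. I'll lift it 0.15 m.

Emit:
move_arm([
  [0, 0, 0, 0, -0.003, 0, 255],
  [0, 0, 0, 0, -0.01, 0, 255],
  [0, 0, 0, 0, -0.022, 0, 255],
  [0, 0, 0, 0, -0.038, 0, 255],
  [0, 0, 0, 0, -0.056, 0, 255],
  [0, 0, 0, 0, -0.075, 0, 255],
  [0, 0, 0, 0, -0.094, 0, 255],
  [0, 0, 0, 0, -0.112, 0, 255],
  [0, 0, 0, 0, -0.128, 0, 255],
  [0, 0, 0, 0, -0.14, 0, 255],
  [0, 0, 0, 0, -0.147, 0, 255],
  [0, 0, 0, 0, -0.15, 0, 255],
])

```text
t: 5.67
ee_pos: [0.4709, 0.3384, 0.2208]
ee_rot: [-0.169, 0.687, -0.686, 0.17]
contact_force: [-0.3, 0.5, -2.6]
width: 0.115
```

Run:
```python
from workcell import observe,camera
import cv2,pickle,numpy as np
o=observe();print(o["width"],o["ee_pos"],o["contact_force"])
ims=[]
for n,(x,y,w,h) in(("wrist",(140,60,360,420)),("scene",(205,100,150,175))):
    c=camera(n);ims.append(cv2.resize(c["color"][y:y+h,x:x+w,::-1],(390,455),interpolation=cv2.INTER_CUBIC))
cv2.imwrite("pics/c4.png",np.hstack(ims))
```

```text
0.11524634847648664 [0.47089292 0.33836095 0.2207709 ] [-0.28949675  0.45272515 -2.58272396]
```

View pics/c4.png

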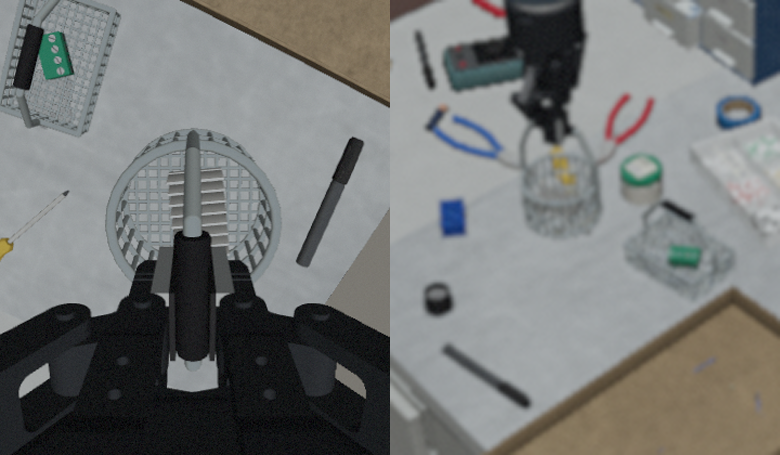

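The basket is lifted level with the grey heatsink still inside, and a load of about 2.6 N fits its mass. Next I'll carry it to the tank with a tool shift of (0.206, 0, 0.555), smoothed over three calls.

Emit:
move_arm([
  [0, 0, 0, 0, 0, 0, 255],
  [0, 0, 0, 0, 0, 0.001, 255],
  [0, 0, 0, 0.001, 0, 0.003, 255],
  [0, 0, 0, 0.002, 0, 0.006, 255],
  [0, 0, 0, 0.004, 0, 0.012, 255],
  [0, 0, 0, 0.007, 0, 0.02, 255],
  [0, 0, 0, 0.011, 0, 0.03, 255],
  [0, 0, 0, 0.016, 0, 0.043, 255],
  [0, 0, 0, 0.021, 0, 0.057, 255],
  [0, 0, 0, 0.028, 0, 0.075, 255],
  [0, 0, 0, 0.035, 0, 0.095, 255],
  [0, 0, 0, 0.043, 0, 0.117, 255],
])

```text
t: 6.77
ee_pos: [0.4872, 0.2127, 0.22]
ee_rot: [-0.17, 0.686, -0.686, 0.17]
contact_force: [0.1, -0.2, -2.5]
width: 0.115
```

Emit:
move_arm([
  [0, 0, 0, 0.009, 0, 0.024, 255],
  [0, 0, 0, 0.018, 0, 0.049, 255],
  [0, 0, 0, 0.028, 0, 0.076, 255],
  [0, 0, 0, 0.039, 0, 0.104, 255],
  [0, 0, 0, 0.049, 0, 0.132, 255],
  [0, 0, 0, 0.06, 0, 0.161, 255],
  [0, 0, 0, 0.07, 0, 0.19, 255],
  [0, 0, 0, 0.081, 0, 0.218, 255],
  [0, 0, 0, 0.091, 0, 0.246, 255],
  [0, 0, 0, 0.101, 0, 0.273, 255],
  [0, 0, 0, 0.111, 0, 0.298, 255],
  [0, 0, 0, 0.12, 0, 0.322, 255],
])

```text
t: 7.77
ee_pos: [0.5302, -0.1289, 0.2202]
ee_rot: [0.169, -0.686, 0.687, -0.17]
contact_force: [1.1, -0.2, -2.2]
width: 0.118
```

Emit:
move_arm([
  [0, 0, 0, 0.008, 0, 0.022, 255],
  [0, 0, 0, 0.015, 0, 0.041, 255],
  [0, 0, 0, 0.022, 0, 0.059, 255],
  [0, 0, 0, 0.027, 0, 0.074, 255],
  [0, 0, 0, 0.032, 0, 0.087, 255],
  [0, 0, 0, 0.036, 0, 0.097, 255],
  [0, 0, 0, 0.039, 0, 0.105, 255],
  [0, 0, 0, 0.041, 0, 0.11, 255],
  [0, 0, 0, 0.042, 0, 0.114, 255],
  [0, 0, 0, 0.043, 0, 0.116, 255],
  [0, 0, 0, 0.043, 0, 0.117, 255],
  [0, 0, 0, 0.043, 0, 0.117, 255],
])

```text
t: 8.77
ee_pos: [0.5477, -0.2494, 0.2198]
ee_rot: [-0.17, 0.686, -0.686, 0.17]
contact_force: [0.0, 0.9, -3.0]
width: 0.116
```

Run:
```python
from workcell import observe,camera
import cv2,pickle,numpy as np
from scipy.spatial.transform import Rotation as R
o=observe();print(o["t"],o["width"],o["ee_pos"],o["contact_force"],R.from_quat(o["ee_rot"]).as_matrix().round(3))
ims=[]
for n,(x,y,w,h) in(("wrist",(0,0,640,480)),("top",(440,110,160,160)),("scene",(365,170,160,200))):
    c=camera(n);pickle.dump(c,open(n[0]+"5.pkl","wb"));ims.append(cv2.resize(c["color"][y:y+h,x:x+w,::-1],(400,300) if n=="wrist" else (400,400*h//w),interpolation=cv2.INTER_CUBIC))
H=500
L=np.vstack([ims[0],np.zeros((200,400,3),np.uint8)])
cv2.imwrite("pics/c5.png",np.hstack([L,ims[2][:500]])); cv2.imwrite("pics/c5top.png",ims[1])
```

```text
8.7667 0.11630797920786083 [ 0.54774913 -0.24938874  0.21981407] [ 0.01708122  0.87289048 -2.98425819] [[-0.884  0.     0.467]
 [-0.467  0.    -0.884]
 [-0.    -1.    -0.   ]]
```

View pics/c5.png

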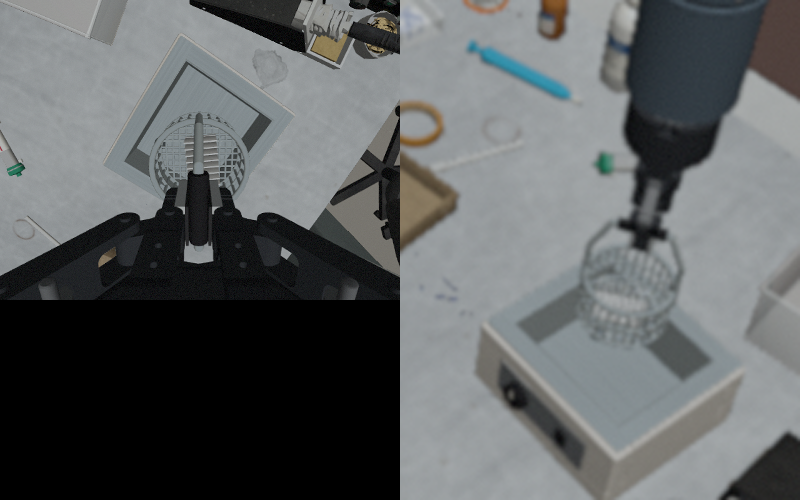

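The basket hangs level over the tank with the heatsink inside. In the wrist crop the cleaner's outer top corners are at (182,36), (293,110) and (105,162), and the opening corners at (187,62), (271,121) and (131,158). I'll check the centre from these.

Run:
```python
from h import *
w=pickle.load(open("w5.pkl","rb"))
for q in([(182,36),(293,110),(105,162)],[(187,62),(271,121),(131,158)]):
    P=plane(w,np.array(q)*1.6,.1)[:,:2];print(P.round(4).tolist(),"centre from diag",((P[1]+P[2])/2).round(4),"sides",np.linalg.norm(P[1]-P[0]).round(3),np.linalg.norm(P[2]-P[0]).round(3))
```

```text
[[0.6183, -0.3456], [0.4658, -0.3347], [0.638, -0.171]] centre from diag [ 0.5519 -0.2528] sides 0.153 0.176
[[0.6008, -0.3237], [0.4821, -0.3111], [0.6109, -0.1912]] centre from diag [ 0.5465 -0.2511] sides 0.119 0.133
```

The centre agrees within a few mm, and the side clearance is 19 mm. The underside is at about 0.150 m and the tank floor at 0.035 m, so contact should come after about 0.115 m. I'll lower 0.108 m first, then go gently.

Emit:
move_arm([
  [0, 0, 0, 0, 0.003, 0, 255],
  [0, 0, 0, 0, 0.01, 0, 255],
  [0, 0, 0, 0, 0.021, 0, 255],
  [0, 0, 0, 0, 0.034, 0, 255],
  [0, 0, 0, 0, 0.048, 0, 255],
  [0, 0, 0, 0, 0.062, 0, 255],
  [0, 0, 0, 0, 0.076, 0, 255],
  [0, 0, 0, 0, 0.088, 0, 255],
  [0, 0, 0, 0, 0.097, 0, 255],
  [0, 0, 0, 0, 0.103, 0, 255],
  [0, 0, 0, 0, 0.107, 0, 255],
  [0, 0, 0, 0, 0.108, 0, 255],
])

```text
t: 9.92
ee_pos: [0.5474, -0.2496, 0.1112]
ee_rot: [-0.17, 0.687, -0.686, 0.17]
contact_force: [-0.4, -0.9, -2.5]
width: 0.115
```

Emit:
move_arm([
  [0, 0, 0, 0, 0.001, 0, 255],
  [0, 0, 0, 0, 0.002, 0, 255],
  [0, 0, 0, 0, 0.003, 0, 255],
  [0, 0, 0, 0, 0.004, 0, 255],
  [0, 0, 0, 0, 0.005, 0, 255],
  [0, 0, 0, 0, 0.005, 0, 255],
  [0, 0, 0, 0, 0.005, 0, 255],
])

```text
t: 10.5
ee_pos: [0.5476, -0.2497, 0.1068]
ee_rot: [-0.17, 0.686, -0.686, 0.17]
contact_force: [-0.4, -0.6, -2.8]
width: 0.114
```

Still hanging. The underside is at about 0.0365 m.

Emit:
move_arm([
  [0, 0, 0, 0, 0.001, 0, 255],
  [0, 0, 0, 0, 0.001, 0, 255],
  [0, 0, 0, 0, 0.002, 0, 255],
  [0, 0, 0, 0, 0.002, 0, 255],
  [0, 0, 0, 0, 0.002, 0, 255],
])

```text
t: 10.92
ee_pos: [0.5477, -0.25, 0.1053]
ee_rot: [0.17, -0.686, 0.687, -0.17]
contact_force: [-1.6, -0.8, 1.2]
width: 0.11
```

Emit:
move_arm([
  [0, 0, 0, 0, 0.0005, 0, 255],
  [0, 0, 0, 0, 0.001, 0, 255],
  [0, 0, 0, 0, 0.001, 0, 255],
  [0, 0, 0, 0, 0.001, 0, 255],
])

```text
t: 11.25
ee_pos: [0.5478, -0.2503, 0.1053]
ee_rot: [0.17, -0.686, 0.687, -0.17]
contact_force: [-3.2, 0.1, 6.4]
width: 0.112
```

The descent has stopped at a height matching the floor at 0.035 m, and the force has risen to +6 N, so the basket is standing on the floor. I'll ease off, open and retreat straight up.

Emit:
move_arm([
  [0, 0, 0, 0, -0.001, 0, 255],
  [0, 0, 0, 0, -0.001, 0, 240],
  [0, 0, 0, 0, -0.001, 0, 200],
  [0, 0, 0, 0, -0.001, 0, 140],
  [0, 0, 0, 0, -0.001, 0, 70],
  [0, 0, 0, 0, -0.001, 0, 0],
  [0, 0, 0, 0, -0.001, 0, 0],
  [0, 0, 0, 0, -0.001, 0, 0],
  [0, 0, 0, 0, -0.001, 0, 0],
  [0, 0, 0, 0, -0.001, 0, 0],
  [0, 0, 0, 0, -0.001, 0, 0],
  [0, 0, 0, 0, -0.001, 0, 0],
])

```text
t: 12.25
ee_pos: [0.5476, -0.2497, 0.1048]
ee_rot: [0.17, -0.686, 0.686, -0.17]
contact_force: [0.1, -1.0, 0.3]
width: 0.999
```

Emit:
move_arm([
  [0, 0, 0, 0, -0.004, 0, 0],
  [0, 0, 0, 0, -0.012, 0, 0],
  [0, 0, 0, 0, -0.024, 0, 0],
  [0, 0, 0, 0, -0.042, 0, 0],
  [0, 0, 0, 0, -0.064, 0, 0],
  [0, 0, 0, 0, -0.088, 0, 0],
  [0, 0, 0, 0, -0.112, 0, 0],
  [0, 0, 0, 0, -0.132, 0, 0],
  [0, 0, 0, 0, -0.144, 0, 0],
  [0, 0, 0, 0, -0.15, 0, 0],
  [0, 0, 0, 0, -0.15, 0, 0],
  [0, 0, 0, 0, -0.15, 0, 0],
])

```text
t: 13.25
ee_pos: [0.5475, -0.2495, 0.2545]
ee_rot: [-0.17, 0.687, -0.686, 0.17]
contact_force: [0.4, -1.5, -1.0]
width: 1.004
```

Run:
```python
from workcell import observe,camera
import cv2,pickle,numpy as np
o=observe();print(o["t"],o["width"],o["ee_pos"],o["contact_force"])
ims=[]
for n,(x,y,w,h) in(("wrist",(120,0,400,480)),("scene",(375,200,130,156))):
    c=camera(n);ims.append(cv2.resize(c["color"][y:y+h,x:x+w,::-1],(400,480),interpolation=cv2.INTER_CUBIC))
cv2.imwrite("pics/c6.png",np.hstack(ims))
```

```text
13.25 1.0040330270266993 [ 0.54751865 -0.24952249  0.25449005] [ 0.42902261 -1.48905293 -1.01758692]
```

View pics/c6.png

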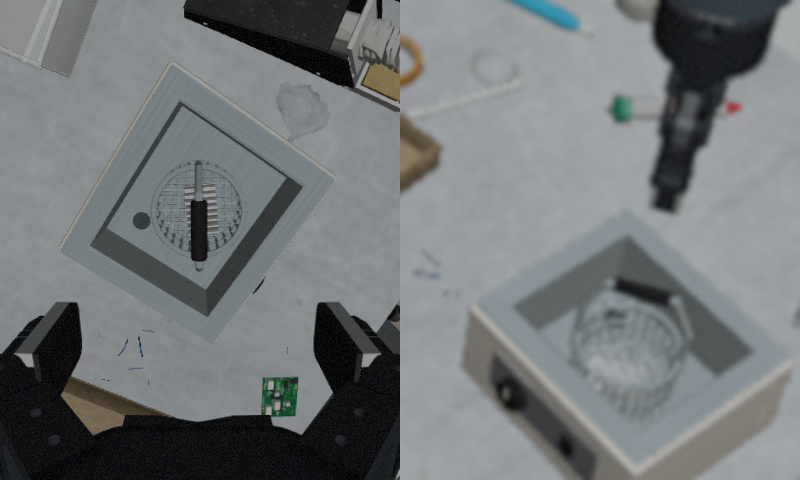

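The basket stands upright and well clear of the walls on the tank floor, at about (197,210) in the wrist crop. The heatsink is in it and the gripper is clear above. I'll hand the job in.

```bash
python3 -c "
from workcell import close_job;print(close_job())"
```

```text
the job is handed in; nothing more can be done
None
```

The round basket is standing upright on the tank floor of the ultrasonic cleaner, with the grey heatsink still in it. I handed the job in at about 13.3 s of robot time, against the 38 s limit.

- **First grasp missed:** the jaws closed fully, just above the handle's sleeve. In both the wrist and scene views the fingertips looked 25–30 mm short of the reported TCP. I opened, went 28 mm lower and gripped the sleeve on the second try, with the width reading 0.115.
- **Set-down before release:** the force went from −2.8 N to +6.4 N and the descent stopped where the tank floor should be. I opened the gripper only after that.
- **Last checks:** the final wrist and scene pictures show the basket upright and clear of the tank walls, with the heatsink inside. The gripper is open and well above the handle.
- **Readings that disagreed:** the fingertip offset above was never explained. The cleaner's sides also measured about 4–10% short in the wrist view. The tank centre still agreed within a few millimetres, against 19 mm of clearance.

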